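# Check both ends of a battery pack on the sprung contact tester

### The arm

A 6-joint arm with a two-finger parallel gripper is mounted at the origin on the work surface. World frame = base frame: x ahead of the robot, y to its left, z up, the work surface at z = 0. Lengths are in m, angles in rad, forces in N, time in s.
With the tool pointing down it reaches from about 0.275 to 0.825 m from the base axis. Payload 5.2 kg.
Tool frame: the origin (TCP) lies at the very end of the fingers, on their centre line; the grasp point (between the pads) lies 19 mm behind it; z points along the fingers, x is the direction in which the jaws open and shut, and the axes are right-handed (so a half turn about z gives the same grasp; the last joint's range is limited). The gripper opens to 93 mm and grips with 3 to 60 N. Pads are 15 mm wide; open, the fingers measure 128 mm over their backs; the gripper's body (75 mm by 188 mm) begins 65 mm behind the grasp point.
Start: joints at [-1.345, 0.259, 1.535, -0, 1.348, -0.203], TCP at [0.229, -0.5, 0.219] pointing down, gripper open.
Joint ranges: [-3.14, 3.14], [-0.91, 2.08], [0.19, 2.58], [-1.22, 4.36], [0.22, 2.71], [-3.12, 3.12]. Speed limits (rad/s): [2.57, 2.57, 3.14, 3.14, 3.14, 3.14].

### API

Orientations are given as a unit quaternion [w, x, y, z].
In Python, from plant import ctrl gives the robot as it stands. The module is installed in compiled form; this text tells all that it offers.
- The arm moves only by the shell command python3 -m inch 'ROWS' [FORCE]. ROWS is JSON, a list of rows, each a list of 7 numbers: the shift along the tool's x, y, z in m, then the turn, a rotation vector about the tool's x, y, z in degrees, then the finger opening in m, from 0 to 0.093. A call has 1 to 8 rows; each row shifts and turns the commanded pose from where the row before left it, along the tool's axes as they then stand; what a row does not reach is not made up. A row lasts 1/8 s, in which the tool goes at most 62.5 mm and 10.7 degrees, less where a joint would pass 70% of its speed; a pose out of reach is approached as far as the arm can. A call is refused whole if a number of a shift passes 0.0625 or a number of a turn 10.7, either way. A call with a gripper value outside its range is refused whole. The fingers move at their own pace and stop on an object; FORCE is the grip in N (left out, the last holds). Time passes only in rows, so rows that do not move let the fingers close. It gives the time, the measured TCP pose, the force and the opening at its end, in the units of the state.
- ctrl.read_state(): the state, without advancing time (a new reading comes with each control period).
- ctrl.capture(name): name is "scene" or "top" or "wrist"; returns (picture, depth): 400x640x3 uint8, blue, green, red; 400x640 float32, m along the optical axis (not along the pixel's ray), 0 where there is no reading.
- ctrl.calibration(name): a dict with "vertical_fov" (degrees; the focal length in pixels is half the picture's height over the tangent of half this angle, whatever the lens; pixels are square), "cx", "cy" (the principal point, pixels), "camera_from_world" (4x4, takes a point from world to camera coordinates). Camera axes: x right, y down, z forward; pixel columns grow to the right and rows downward; lengths in m; the calibration is good to about 2 mm. A picture is of the moment at which its call begins: read the wrist's pose just before it. calibration takes no time and is no camera call; for the wrist camera it gives the pose at the moment of the call.
- ctrl.hand_in(): hands the job in, once; it reports no verdict.
The state is a dict: "t": time; "joint_pos": joint angles; "qd": joint speeds; "tau": joint torques, N m; "eef_pos": TCP position; "tcp_rot": TCP orientation; "wrist_force": force on the tool from outside, world axes, zero at the start; "wrist_torque": the same for the moment, N m; "finger_gap": opening from 0.0 (shut) to 1.0 (fully open).
Only numpy, scipy, OpenCV 4.12 (cv2) and the standard library are available. Lean on these libraries where they do the work, as an engineer would, in place of code of your own. Each camera call takes 0.05 s, during which the arm holds its last target.

### The job

Check the battery pack on the contact tester: keeping it upright, push its blue end squarely in under the clear hood against the brass contact until the tongue's pointer stands in the green band, hold it there for a second and draw it out; then turn the pack round and do the same with its orange end. Never drive the pointer into the red. Finally leave the pack standing in the green tray, let go, and do not disturb the meter, the spray can or the black power adapter.

Things in the scene. Friction and masses are not known exactly. Their poses are not given: they have to be found in the camera images.
- pack: Loose battery pack, a grey block 170 mm long (its x), 44 mm wide (its y) and 60 mm tall (its z), about 0.45 kg. It stands on a 170 x 44 face. Origin: centre of its underside. The last 20 mm at its +x end are blue, at its -x end orange; each end face has a brass plate 24 mm wide, 30 mm tall at its middle. It may start with any heading.
- blue_face (a point): Centre of the pack's blue end face: 85 mm from the pack's origin along its +x, 30 mm above its underside.
- orange_face (a point): Centre of the pack's orange end face: 85 mm from the pack's origin along its -x, 30 mm above its underside.
- tester: Contact tester fixed to the bench: grey bed 270 mm (its x) by 120 mm (its y), 15 mm thick, no side rails. Origin: centre of the bed's underside. The pack stands on the bed and is pushed along the tester's +x. From x = -135 to -30 mm the bed is an open apron, from -30 to +50 mm it lies under a clear hood; scale and blue pillars behind.
- hood_mouth (a point): Middle of the mouth of the clear hood, at bed height, 30 mm along the tester's -x from its origin. Side walls 64 mm apart inside, 76 mm outside, roof underside 77 mm above the bed, roof top 96 mm above the bench. Mouth to brass contact is 90 mm: the fingers must hold the pack by the part that stays outside.
- green_band (a point): Middle of the green band of the scale, 106 mm above the bench: coloured strips on two blue rails either side of the pointer, their inner edges 20 mm from the middle line; in order from the hood: white, green (right), yellow, red (too far).
- tongue_nub (a point): Front point of the brass contact on the tongue: at rest 60 mm along the tester's +x from its origin, on its middle line, 40 mm above the bed (55 mm above the bench). It moves with the tongue.
- tongue (a joint): Bending of the tongue, an upright sprung steel leaf 22 mm wide, 100 mm tall, clamped at its foot on the bed, black pointer bar on top. 0 = upright at rest, grows (rad) as it is pushed along the tester's +x; springs back. At the brass contact 1 mm of push is 0.025 rad and takes 0.8 N. Green 0.17 to 0.33 (7 to 13 mm, 5 to 11 N), yellow to 0.42, red beyond.
- tray: Green outgoing tray fixed to the bench, 215 mm (its x) by 95 mm (its y) outside, 205 x 85 mm inside, floor 4 mm thick, rim 14 mm above the bench. Origin: centre of its underside. The pack may point either way in it.
- meter: Bystander: loose yellow multimeter lying face up, 150 mm (its x) by 75 mm, 36 mm tall, dial to 45 mm. Origin: centre of its underside.
- spraycan: Bystander: loose upright spray can, diameter 60 mm, 150 mm tall. Origin: centre of its underside.
- adapter: Bystander: loose black power adapter, 100 mm (its x) by 60 mm, 40 mm tall. Origin: centre of its underside.
- stand: Fixed obstacle: test-lead stand, round foot of 80 mm diameter 12 mm thick, post of 16 mm diameter, and at its top, 220 to 232 mm above the bench, a bar 90 mm long along its y, with prongs reaching 35 mm to its +x. Origin: centre of its underside.
Not all that is in view belongs to the job. What is shaped like the pack but pink or purple is not meant.

How it is judged:
On the way, in this order (a step that is already met when the one before it is completed fails the run):
1. the blue end bends the tongue into the green band, squarely on the brass contact, and holds it there for half a second (value of joint tongue between 0.17 and 0.33 rad and distance between blue_face and tongue_nub below 0.016 m and angle between the x axis of pack and the x axis of tester, either way round below 0.2 rad), for 0.5 s.
2. then the pack is drawn out clear of the hood and the tongue springs back (value of joint tongue below 0.05 rad and x of blue_face in the frame of tester below -0.03 m), for 0.1 s.
3. the pack turned round, the orange end bends the tongue into the green band and holds it there for half a second (value of joint tongue between 0.17 and 0.33 rad and distance between orange_face and tongue_nub below 0.016 m and angle between the x axis of pack and the x axis of tester, either way round below 0.2 rad), for 0.5 s.
At the end, for the whole second after the job is handed in: The pack stands upright (within 0.1 rad), released and at rest on the tray's floor inside its rim: its origin within 25 mm along and 28 mm across of the tray's middle and less than 10 mm above the bench; the tongue is back upright (below 0.05 rad) (x of pack in the frame of tray between -0.025 and 0.025 m and y of pack in the frame of tray between -0.028 and 0.028 m and z of pack in the frame of tray below 0.01 m and angle between pack's own z axis and vertical below 0.1 rad and linear speed of pack below 0.02 m/s and contact force between the fingers and pack below 0.1 N and value of joint tongue below 0.05 rad); the robot touches nothing.
It fails at once if the tongue is driven into the red (beyond 0.42 rad) (value of joint tongue above 0.42 rad).
It fails at once if the pack is tipped over (more than 0.7 rad from upright) (angle between pack's own z axis and vertical above 0.7 rad).
It fails at once if the meter, spray can or power adapter is moved by more than 25 mm (distance of any of meter, spraycan, adapter from where it was at the start of the episode above 0.025 m).
It also fails if it takes over 72 s, if anything falls off the work surface, if the arm or the gripper's body presses on something with over 40 N, if the wrist force passes 120 N, or if a joint passes its speed limit or range.

## Working session

There is one attempt and no reset: what is moved stays moved. The work goes in short steps, Python scripts to look and compute and a shell command to move; the robot and the scene stay as the last step left them, time stands still between calls to the robot, and variables do not carry over. Pictures are saved under pics/ and viewed, and the job is handed in when it is done.

```bash
mkdir -p pics; python3 - <<'E'
from plant import ctrl
import cv2,numpy as np
print(ctrl.read_state())
for n in("scene","top"):
    c=ctrl.calibration(n);print(n,c)
    p,d=ctrl.capture(n);cv2.imwrite(f"pics/{n}0.png",p);np.savez(f"pics/{n}0.npz",p=p,d=d,T=c["camera_from_world"])
E
```

```text
{'t': 0.0, 'joint_pos': array([-1.34480319e+00,  2.59333231e-01,  1.53604552e+00,  2.36271205e-06,
        1.34800309e+00, -2.02763829e-01]), 'qd': array([ 0.00071234, -0.0003546 ,  0.00018816, -0.00053102,  0.00044297,
        0.00086887]), 'tau': array([ 7.54844077e-04, -4.37295842e+01, -2.84000140e+01,  7.21903914e-02,
        4.15997033e-02, -1.38377513e-04]), 'eef_pos': array([ 0.22857598, -0.49966858,  0.21783804]), 'tcp_rot': array([-6.26008625e-04,  8.41349806e-01, -5.40490243e-01, -6.39073601e-04]), 'wrist_force': array([ 1.21048446, -0.25356798, -0.56702106]), 'wrist_torque': array([ 0.0194553 ,  0.07474035, -0.04036349]), 'finger_gap': 1.0009175528013454}
scene {'vertical_fov': 51.48124635464369, 'cx': 324.2744664059779, 'cy': 198.85639496608377, 'camera_from_world': array([[ 0.65531115,  0.75508555,  0.02032502, -0.30003533],
       [ 0.48602841, -0.40090309, -0.77656493, -0.15936218],
       [-0.5782246 ,  0.51877019, -0.6297093 ,  1.48030886],
       [ 0.        ,  0.        ,  0.        ,  1.        ]])}
top {'vertical_fov': 56.60249626133975, 'cx': 323.56761946036426, 'cy': 199.7893168555718, 'camera_from_world': array([[ 1.23545468e-04, -9.99691421e-01,  2.48404496e-02,
        -3.19121938e-02],
       [-9.92085000e-01, -3.24169691e-03, -1.25526270e-01,
         4.88801153e-01],
       [ 1.25568060e-01, -2.46283292e-02, -9.91779264e-01,
         1.18791428e+00],
       [ 0.00000000e+00,  0.00000000e+00,  0.00000000e+00,
         1.00000000e+00]])}
```

View pics/scene0.png

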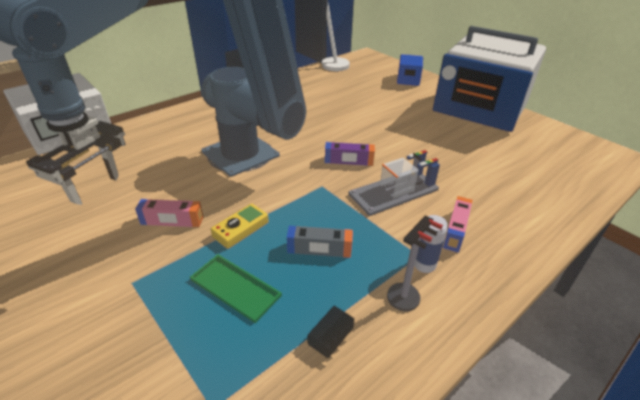

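View pics/top0.png

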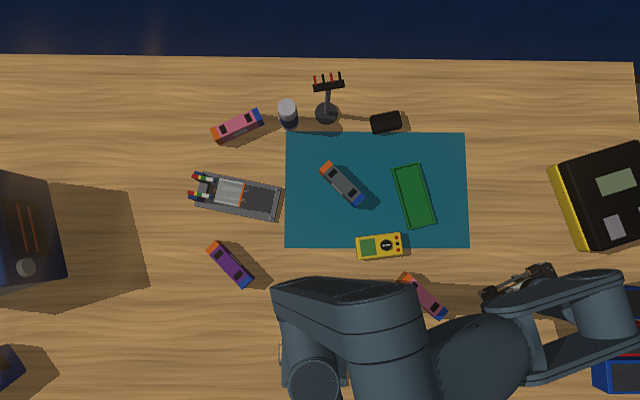

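Scene and top pictures: candidates in the top view are the grey block (342,184), pink (237,126), purple (230,264) and pink (423,296). The grey one with blue end (356,201) and orange end (327,167) fits the description. The tester is at (237,195) with its apron facing right, the tray at (414,196), meter (379,245), can (288,112), adapter (386,122) and stand (326,113). Next I take a close crop and measure.

```bash
cat > h.py <<'E'
import numpy as np,cv2
FOV=dict(top=(56.60249626133975,323.56761946,199.78931686),scene=(51.48124635,324.2744664,198.856395))
def load(n,i): 
    z=np.load(f"pics/{n}{i}.npz");return z["p"],z["d"],z["T"]
def pts(n,d,T):
    fv,cx,cy=FOV[n];f=200/np.tan(np.radians(fv/2))
    v,u=np.mgrid[0:400,0:640]
    P=np.stack([(u-cx)*d/f,(v-cy)*d/f,d],-1)
    return (P-T[:3,3])@T[:3,:3]
E
python3 - <<'E'
from h import *
p,d,T=load("top",0);W=pts("top",d,T)
cv2.imwrite("pics/crop1.png",cv2.resize(p[100:260,180:450],None,fx=2.9,fy=2.9,interpolation=cv2.INTER_CUBIC))
print("table z",np.median(W[140:170,500:540,2]))
hsv=cv2.cvtColor(p,cv2.COLOR_BGR2HSV)
def rep(name,m):
    q=W[m];r=cv2.minAreaRect(q[:,:2].astype(np.float32));print(name,m.sum(),"c",np.round(r[0],4),"sz",np.round(r[1],4),"ang",round(r[2],1),"zmed",np.median(q[:,2]).round(4));return
def box(r0,r1,c0,c1):
    m=np.zeros((400,640),bool);m[r0:r1,c0:c1]=1;return m
Z=W[...,2]
rep("pack top",box(150,215,310,375)&(Z>.052)&(Z<.07))
b=box(150,215,310,375)&(Z>.05)
for nm,lo,hi in(("or",5,20),("bl",105,125)):
    m=b&(hsv[...,0]>lo)&(hsv[...,0]<hi)&(hsv[...,1]>120);print(nm,m.sum(),W[m].mean(0).round(4))
rep("tray rim",box(155,240,385,445)&(Z>.009)&(Z<.03))
rep("tray all",box(155,240,385,445)&(Z>-.01)&(hsv[...,0]>50)&(hsv[...,0]<75)&(hsv[...,1]>120))
rep("bed",box(160,230,185,290)&(Z>.009)&(Z<.022))
rep("hood",box(160,230,185,290)&(Z>.085)&(Z<.1))
rep("pillars",box(160,230,185,290)&(Z>.1))
rep("meter",box(225,265,350,410)&(Z>.02))
rep("adapter",box(105,140,365,410)&(Z>.03))
rep("can",box(90,135,270,305)&(Z>.1))
rep("stand",box(65,100,305,350)&(Z>.2))
E
```

```text
table z 0.0004366077326348757
pack top 738 c [ 0.542  -0.0893] sz [0.1677 0.0456] ang 44.5 zmed 0.0599
or 86 [ 0.5909 -0.0361  0.0737]
bl 86 [ 0.4882 -0.1415  0.0597]
tray rim 349 c [ 0.4927 -0.2946] sz [0.2293 0.1776] ang 14.4 zmed 0.0135
tray all 1811 c [ 0.469  -0.1791] sz [0.2139 0.4117] ang 14.6 zmed 0.0047
bed 1872 c [0.5036 0.2545] sz [0.2707 0.1202] ang 78.3 zmed 0.0147
hood 738 c [0.514  0.3039] sz [0.1662 0.0885] ang 78.5 zmed 0.0954
pillars 281 c [0.4631 0.1818] sz [0.4358 0.0936] ang 67.3 zmed 0.1039
meter 1078 c [ 0.3325 -0.1443] sz [0.0748 0.2833] ang 7.3 zmed 0.036
adapter 515 c [ 0.5837 -0.1156] sz [0.1039 0.5362] ang 54.2 zmed 0.04
can 380 c [0.5653 0.0321] sz [0.4601 0.0584] ang 15.5 zmed 0.1488
stand 363 c [ 0.5859 -0.0428] sz [0.4992 0.0892] ang 0.7 zmed 0.2323
```

View pics/crop1.png

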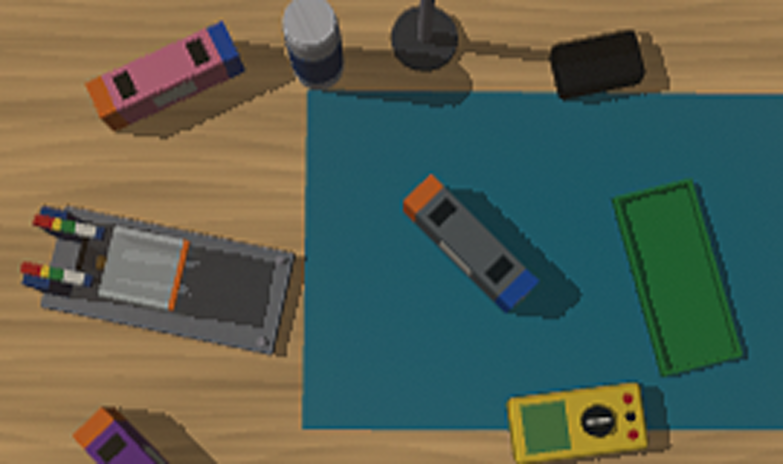

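The crop confirms the grey block with plain orange end (425,195) and blue end (517,290) in the crop. The others are pink or purple. I'll refine the tray and tester and reject depth outliers.

```bash
python3 - <<'E'
from h import *
p,d,T=load("top",0);W=pts("top",d,T)
hsv=cv2.cvtColor(p,cv2.COLOR_BGR2HSV);Z=W[...,2]
def rep(name,m):
    m=m.astype(np.uint8);n,l,s,_=cv2.connectedComponentsWithStats(m);m=l==1+np.argmax(s[1:,4])
    q=W[m];q=q[np.linalg.norm(q[:,:2]-np.median(q[:,:2],0),axis=1)<.16]
    r=cv2.minAreaRect(q[:,:2].astype(np.float32));print(name,m.sum(),"c",np.round(r[0],4),"sz",np.round(r[1],4),"ang",round(r[2],1),"zmed",np.median(q[:,2]).round(4))
def box(r0,r1,c0,c1):
    m=np.zeros((400,640),bool);m[r0:r1,c0:c1]=1;return m
g=(hsv[...,0]>45)&(hsv[...,0]<80)&(hsv[...,1]>100)
rep("tray",box(155,240,385,445)&g&(d>.5)&(Z<.03))
rep("bed",box(160,230,185,290)&(Z>.009)&(Z<.022))
rep("hood",box(160,230,185,290)&(Z>.088)&(Z<.1))
rep("hoodtop2",box(160,230,212,250)&(Z>.088)&(Z<.1))
rep("meter",box(225,265,350,410)&(Z>.02)&(Z<.06))
rep("adapter",box(105,140,365,410)&(Z>.03)&(Z<.05))
rep("can",box(90,135,270,305)&(Z>.13)&(Z<.16))
rep("stand",box(65,100,305,350)&(Z>.2)&(Z<.25))
rep("pack",box(150,215,310,375)&(Z>.055)&(Z<.065))
def fit(r0,r1,c0,c1,nm):
  pass
E
```

```text
tray 1838 c [ 0.5098 -0.3346] sz [0.215  0.1021] ang 14.0 zmed 0.0047
bed 1784 c [0.5004 0.239 ] sz [0.239  0.1201] ang 78.3 zmed 0.0147
hood 631 c [0.5054 0.263 ] sz [0.0826 0.0766] ang 78.3 zmed 0.0957
hoodtop2 631 c [0.5054 0.263 ] sz [0.0826 0.0766] ang 78.3 zmed 0.0957
meter 1072 c [ 0.341  -0.2105] sz [0.0748 0.1499] ang 7.3 zmed 0.0359
adapter 510 c [ 0.7592 -0.2416] sz [0.0597 0.101 ] ang 11.3 zmed 0.04
can 307 c [0.7586 0.0848] sz [0.055  0.0572] ang 50.9 zmed 0.1495
stand 359 c [ 0.8063 -0.0375] sz [0.0474 0.0898] ang 9.4 zmed 0.2323
pack 710 c [ 0.5422 -0.0895] sz [0.1677 0.0453] ang 44.6 zmed 0.0599
```

```bash
cat > to.py <<'E'
import sys,numpy as np
from plant import ctrl
from scipy.spatial.transform import Rotation as R
# usage: to.py x y z psi_deg | to.py T tx ty z psi (tester frame)
a=sys.argv[1:]
O=np.array([.5034,.2540]);th=np.radians(78.3);t=np.array([np.cos(th),np.sin(th)]);n=np.array([-t[1],t[0]])
s=ctrl.read_state();q=s["tcp_rot"];M=R.from_quat([q[1],q[2],q[3],q[0]]).as_matrix()
psi=np.degrees(np.arctan2(M[1,0],M[0,0]));pos=s["eef_pos"]
print("t",round(s["t"],2),"pos",pos.round(4),"tester",((pos[:2]-O)@t).round(4),((pos[:2]-O)@n).round(4),"psi",psi.round(2),"z-tilt",M[:2,2].round(4),"q",s["joint_pos"].round(2),"gap mm",round(s["finger_gap"]*93,1))
f=s["wrist_force"];print("F",f.round(2),"along t",(f[:2]@t).round(2),"tq",s["wrist_torque"].round(2))
if a:
    if a[0]=="T": xy=O+float(a[1])*t+float(a[2])*n;a=a[1:]
    else: xy=np.array([float(a[0]),float(a[1])])
    D=np.array([*xy,float(a[2])])-pos
    print("target",xy.round(4),"shift tool",(M.T@D*1000).round(1),"mm; rz total",-(float(a[3])-psi))
    P=np.radians(float(a[3]));print("   shift in final-heading tool axes",(np.array([np.cos(P)*D[0]+np.sin(P)*D[1],np.sin(P)*D[0]-np.cos(P)*D[1],-D[2]])*1000).round(1))
E
python3 to.py .569 -.063 .12 -45.4
```

```text
t 0.1 pos [ 0.2286 -0.4997  0.2179] tester -0.7938 0.1162 psi -65.43 z-tilt [-0.0004  0.0016] q [-1.34  0.26  1.54 -0.    1.35 -0.2 ] gap mm 93.5
F [-0.52 -0.18 -1.06] along t -0.29 tq [-0.02  0.01 -0.05]
target [ 0.569 -0.063] shift tool [-255.5 -491.1   98.5] mm; rz total -20.032046805890467
   shift in final-heading tool axes [ -71.9 -549.    97.9]
```

```bash
python3 -m inch '[[0,0,0,0,0,-10,0.093],[0,0,0,0,0,-10,0.093],[-0.007,-0.055,0.005,0,0,0,0.093],[-0.007,-0.055,0.005,0,0,0,0.093],[-0.007,-0.055,0.005,0,0,0,0.093],[-0.007,-0.055,0.005,0,0,0,0.093],[-0.007,-0.055,0.01,0,0,0,0.093],[-0.007,-0.055,0.01,0,0,0,0.093]]' 60; python3 to.py .569 -.063 .13 -45.4
```

```text
t: 1.1
eef_pos: [0.4351, -0.2371, 0.1782]
tcp_rot: [-0.0, 0.922, -0.386, -0.0]
wrist_force: [1.0, -1.1, -0.1]
finger_gap: 1.0
t 1.1 pos [ 0.4351 -0.2371  0.1782] tester -0.4947 -0.0327 psi -45.44 z-tilt [-0.  0.] q [-0.72  0.19  1.72 -0.    1.22  0.07] gap mm 93.0
F [ 1.05 -1.08 -0.12] along t -0.84 tq [ 0.01 -0.05 -0.  ]
target [ 0.569 -0.063] shift tool [ -30.1 -217.6   48.2] mm; rz total -0.04047948797657597
   shift in final-heading tool axes [ -29.9 -217.6   48.2]
```

```bash
python3 -m inch '[[-0.007,-0.054,0.012,0,0,0,0.093],[-0.007,-0.054,0.012,0,0,0,0.093],[-0.007,-0.054,0.012,0,0,0,0.093],[-0.007,-0.054,0.012,0,0,0,0.093],[0,0,0,0,0,0,0.093]]' 60; python3 to.py .569 -.063 .022 -45.4
python3 - <<'E'
from plant import ctrl
import cv2
c=ctrl.calibration("wrist");p,d=ctrl.capture("wrist");cv2.imwrite("pics/w1.png",p)
import numpy as np
np.savez("pics/w1.npz",p=p,d=d,T=c["camera_from_world"],k=[c["vertical_fov"],c["cx"],c["cy"]])
f=200/np.tan(np.radians(c["vertical_fov"]/2));T=c["camera_from_world"]
v,u=np.mgrid[0:400,0:640];P=np.stack([(u-c["cx"])*d/f,(v-c["cy"])*d/f,d],-1);W=(P-T[:3,3])@T[:3,:3]
m=(abs(W[...,2]-.06)<.006)&(d>.05)&(np.hypot(W[...,0]-.542,W[...,1]+.0895)<.11)
print(m.sum(),cv2.minAreaRect(W[m][:,:2].astype(np.float32)))
E
```

```text
t: 1.72
eef_pos: [0.5691, -0.0638, 0.129]
tcp_rot: [-0.0, 0.923, -0.384, -0.001]
wrist_force: [-0.1, -1.8, -0.6]
finger_gap: 0.999
t 1.73 pos [ 0.5691 -0.0638  0.129 ] tester -0.2978 -0.1288 psi -45.15 z-tilt [-0.0023  0.0015] q [-0.31  0.37  1.6   0.    1.17  0.48] gap mm 92.9
F [-0.07 -1.75 -0.6 ] along t -1.73 tq [-0.04 -0.02  0.04]
target [ 0.569 -0.063] shift tool [ -0.3  -0.5 107. ] mm; rz total 0.24563167524755158
   shift in final-heading tool axes [ -0.6  -0.5 107. ]
9452 ((0.5516778230667114, -0.07794249802827835), (0.1366259753704071, 0.044156912714242935), 44.715213775634766)
```

View pics/w1.png

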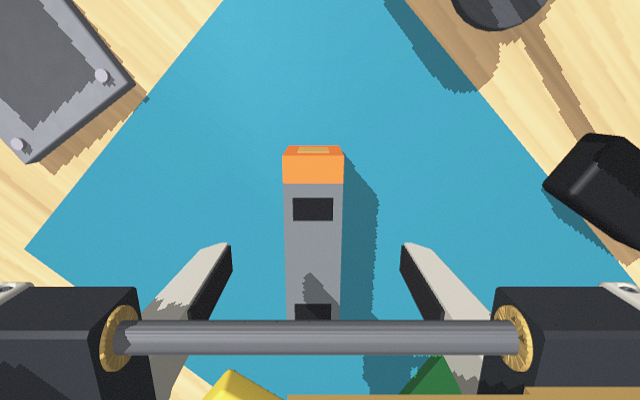

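The wrist view shows the grey pack between the open fingers (orange end at (313,165)), aligned. The offset is about 39 mm toward orange. Now I descend and grip.

```bash
python3 -m inch '[[-0.002,0,0.035,0,0,0.2,0.093],[0,0,0.035,0,0,0,0.093],[0,0,0.03,0,0,0,0.093],[0,0,0.007,0,0,0,0.093],[0,0,0,0,0,0,0.03],[0,0,0,0,0,0,0.03],[0,0,0,0,0,0,0.03],[0,0,0,0,0,0,0.03]]' 60; python3 to.py .569 -.063 .022 -45.4
```

```text
t: 2.78
eef_pos: [0.5676, -0.0658, 0.0244]
tcp_rot: [-0.0, 0.922, -0.388, 0.001]
wrist_force: [0.1, -0.4, 0.5]
finger_gap: 0.62
t 2.77 pos [ 0.5676 -0.0658  0.0244] tester -0.3002 -0.1277 psi -45.62 z-tilt [ 0.0013 -0.0005] q [-0.31  0.49  1.71 -0.    0.93  0.49] gap mm 57.7
F [ 0.06 -0.37  0.48] along t -0.35 tq [0.03 0.   0.01]
target [ 0.569 -0.063] shift tool [-1.  -3.   2.4] mm; rz total -0.2216796760510178
   shift in final-heading tool axes [-1.  -3.   2.4]
```

```bash
python3 -m inch '[[0,0,0,0,0,0,0.03],[0,0,0,0,0,0,0.03],[0,0,0,0,0,0,0.03],[0,0,0,0,0,0,0.03],[0,0,0,0,0,0,0.03]]' 60; python3 to.py
```

```text
t: 3.4
eef_pos: [0.5667, -0.0651, 0.0238]
tcp_rot: [-0.0, 0.922, -0.388, -0.001]
wrist_force: [-3.5, 3.9, 5.4]
finger_gap: 0.468
t 3.4 pos [ 0.5667 -0.0651  0.0238] tester -0.2996 -0.1267 psi -45.64 z-tilt [-0.0009  0.0009] q [-0.31  0.49  1.71  0.    0.94  0.49] gap mm 43.5
F [-3.48  3.87  5.36] along t 3.09 tq [ 0.57  0.48 -0.15]
```

```bash
python3 -m inch '[[0,0,-0.01,0,0,0,0.03],[0,0,-0.015,0,0,0,0.03],[0,0,-0.015,0,0,0,0.03],[0,0,-0.01,0,0,0,0.03],[0,0,0,0,0,0,0.03]]' 60; python3 to.py
python3 - <<'E'
from plant import ctrl
import cv2
for n in("wrist","scene"):
    p,d=ctrl.capture(n);cv2.imwrite(f"pics/{n}2.png",p if n=="wrist" else cv2.resize(p[150:320,180:480],None,fx=2.5,fy=2.5))
E
```

```text
t: 4.03
eef_pos: [0.568, -0.066, 0.075]
tcp_rot: [-0.0, 0.922, -0.388, 0.001]
wrist_force: [-0.1, -0.0, -3.6]
finger_gap: 0.471
t 4.03 pos [ 0.568 -0.066  0.075] tester -0.3003 -0.1281 psi -45.63 z-tilt [ 0.0025 -0.0008] q [-0.31  0.43  1.67 -0.    1.04  0.49] gap mm 43.8
F [-0.12 -0.03 -3.57] along t -0.06 tq [ 0.1  -0.1  -0.03]
```

View pics/scene2.png

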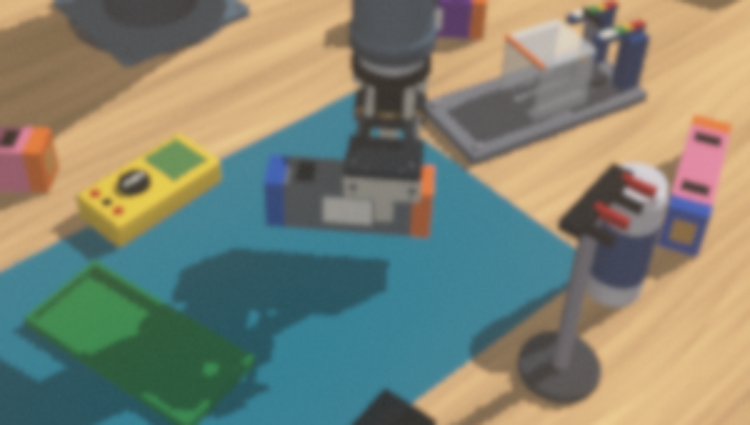

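The crop shows the pack lifted and level, blue at (275,195) and orange at (425,200), with no sag. Now I rotate it.

```bash
python3 -m inch '[[0,0.02,0,0,0,-10.7,0.03],[0,0.02,0,0,0,-10.7,0.03],[0,0,0,0,0,-10.7,0.03],[0,0,0,0,0,-10.7,0.03],[0,0,0,0,0,-10.7,0.03],[0,0,0,0,0,-10.7,0.03],[0,0,0,0,0,-10.7,0.03],[0,0,0,0,0,-10.7,0.03]]' 60;  python3 -m inch '[[0,0,0,0,0,-10.7,0.03],[0,0,0,0,0,-10.7,0.03],[0,0,0,0,0,-10.7,0.03],[0,0,0,0,0,-10.7,0.03],[0,0,0,0,0,-10.7,0.03],[0,0,0,0,0,-10.7,0.03],[0,0,0,0,0,-10.7,0.03],[0,0,0,0,0,-10.7,0.03]]'; python3 -m inch '[[0,0,0,0,0,-10.7,0.03],[0,0,0,0,0,-10.7,0.03],[0,0,0,0,0,-10.7,0.03],[0,0,0,0,0,-10.7,0.03],[0,0,0,0,0,0,0.03]]'; python3 to.py T -0.18 0 0.05 168.3
```

```text
t: 5.12
eef_pos: [0.5406, -0.0959, 0.0728]
tcp_rot: [-0.001, 0.939, 0.345, -0.001]
wrist_force: [0.0, -0.5, -3.8]
finger_gap: 0.468
t: 6.12
eef_pos: [0.5406, -0.096, 0.0728]
tcp_rot: [-0.001, 0.455, 0.891, -0.0]
wrist_force: [0.2, 0.8, -3.8]
finger_gap: 0.472
t: 6.75
eef_pos: [0.5485, -0.0609, 0.0689]
tcp_rot: [-0.004, 0.125, 0.992, -0.033]
wrist_force: [-0.2, 0.2, -2.7]
finger_gap: 0.468
t 6.75 pos [ 0.5485 -0.0609  0.0689] tester -0.2992 -0.108 psi 165.58 z-tilt [-0.0163 -0.0644] q [-0.27  0.41  1.71 -0.08  1.01 -3.12] gap mm 43.5
F [-0.22  0.25 -2.65] along t 0.2 tq [ 0.09 -0.04 -0.03]
target [0.4669 0.0777] shift tool [113.5 115.   11.3] mm; rz total -2.7222832579877263
   shift in final-heading tool axes [108.  119.2  18.9]
```

Joint 6 hit its limit at this q1, which left a slight tilt (3.8°). I move on toward the tester, where there is margin, and straighten there.

```bash
python3 -m inch '[[0.02,0.02,-0.004,0,0,0,0.03],[0.025,0.025,-0.002,0,0,0,0.03],[0.025,0.025,-0.002,-1.0,0,0,0.03],[0.02,0.02,-0.001,-1.0,0,0,0.03],[0.01,0.01,0,-1.0,0,0,0.03],[0,0,0,-0.8,0,-1.0,0.03],[0,0,0,0,0,-1.7,0.03],[0,0,0,0,0,0,0.03]]'; python3 to.py T -0.18 0 0.05 168.3
```

```text
t: 7.75
eef_pos: [0.4783, 0.0584, 0.0728]
tcp_rot: [0.002, 0.104, 0.995, -0.0]
wrist_force: [0.1, -0.6, -3.0]
finger_gap: 0.471
t 7.75 pos [0.4783 0.0584 0.0728] tester -0.1966 -0.015 psi 168.01 z-tilt [ 0.003  -0.0013] q [-0.11  0.29  1.89 -0.    0.96 -3.04] gap mm 43.8
F [ 0.12 -0.58 -2.98] along t -0.55 tq [-0.06 -0.02 -0.07]
target [0.4669 0.0777] shift tool [15.2 16.6 22.8] mm; rz total -0.2888600486134294
   shift in final-heading tool axes [15.  16.6 22.8]
```

```bash
python3 -m inch '[[0.0075,0,0.005,0,0,-0.3,0.03],[0.0075,0,0.01,0,0,0,0.03],[0,0.005,0.01,0,0,0,0.03],[0,0.005,0.003,0,0,0,0.03],[0,0,0,0,0,0,0.03]]'; python3 to.py T -0.18 0 0.045 168.3
python3 - <<'E'
from plant import ctrl
import cv2,numpy as np
from h import *
c=ctrl.calibration("top");p,d=ctrl.capture("top");np.savez("pics/top3.npz",p=p,d=d,T=c["camera_from_world"])
cv2.imwrite("pics/t3.png",cv2.resize(p[140:250,180:360],None,fx=4.4,fy=4.4,interpolation=cv2.INTER_CUBIC))
p,d=ctrl.capture("wrist");cv2.imwrite("pics/w3.png",p)
E
```

```text
t: 8.38
eef_pos: [0.4654, 0.0722, 0.0444]
tcp_rot: [0.001, 0.101, 0.995, -0.0]
wrist_force: [-0.5, 0.2, -4.1]
finger_gap: 0.464
t 8.38 pos [0.4654 0.0722 0.0444] tester -0.1857 0.0004 psi 168.38 z-tilt [ 0.0021 -0.0009] q [-0.08  0.32  1.94 -0.    0.88 -3.02] gap mm 43.1
F [-0.46  0.18 -4.09] along t 0.08 tq [-0.02 -0.03 -0.02]
target [0.4669 0.0777] shift tool [-0.4  5.7 -0.6] mm; rz total 0.07668762831227127
   shift in final-heading tool axes [-0.4  5.7 -0.6]
```

View pics/t3.png

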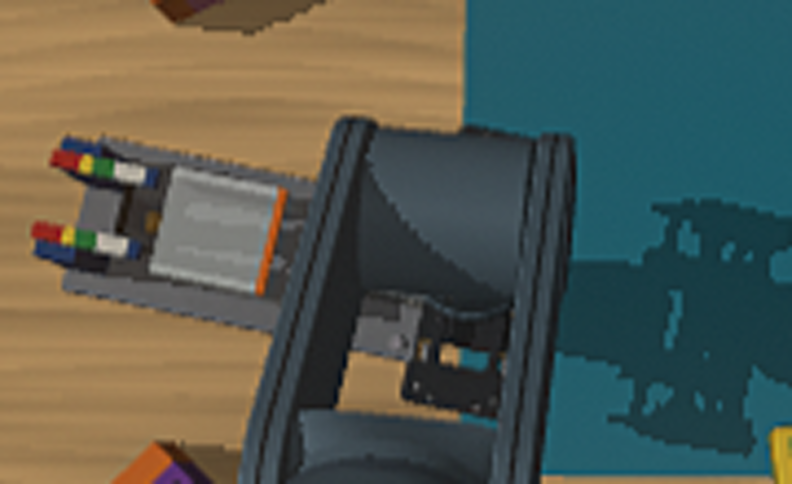

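View pics/w3.png

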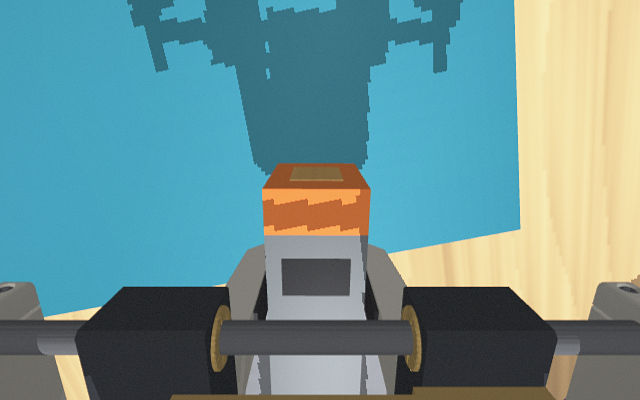

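The top view has the tester clear (hood mouth at (272,240)) but the arm hides the pack's front. The wrist view shows the orange tail, square in the fingers. I'll measure the tail and front with the wrist depth and the scene camera.

```bash
cat > meas.py <<'E'
import sys
from plant import ctrl
import cv2,numpy as np
from h import *
i=sys.argv[1]
O=np.array([.5034,.2540]);th=np.radians(78.3);t=np.array([np.cos(th),np.sin(th)]);n=np.array([-t[1],t[0]])
c=ctrl.calibration("wrist");p,d=ctrl.capture("wrist")
f=200/np.tan(np.radians(c["vertical_fov"]/2));T=c["camera_from_world"]
v,u=np.mgrid[0:400,0:640];P=np.stack([(u-c["cx"])*d/f,(v-c["cy"])*d/f,d],-1);W=(P-T[:3,3])@T[:3,:3]
def show(nm,W,m):
    q=W[m]; X=(q[:,:2]-O)@t;Y=(q[:,:2]-O)@n
    if m.sum()<10: print(nm,"few",m.sum());return
    print(nm,m.sum(),"tx",np.percentile(X,[1,99]).round(4),"ty",np.percentile(Y,[2,98]).round(4),"z",np.percentile(q[:,2],[5,95]).round(4),"slope",np.degrees(np.polyfit(X,Y,1)[0]).round(2))
ztop=float(sys.argv[2])
e=ctrl.read_state()["eef_pos"]
m=(abs(W[...,2]-ztop)<.007)&(d>.05)&(abs((W[...,:2]-e[:2])@n)<.03)&(v<310)
show("wrist packtop",W,m)
c=ctrl.calibration("scene");p,d=ctrl.capture("scene");W=pts("scene",d,c["camera_from_world"])
hsv=cv2.cvtColor(p,cv2.COLOR_BGR2HSV)
q=(W[...,:2]-O)
near=(abs(q@n)<.06)&(q@t>-.33)&(q@t<.14)&(d>.1)
for nm,lo,hi in(("or",4,18),("bl",108,125)):
    show("scene "+nm,W,near&(hsv[...,0]>lo)&(hsv[...,0]<hi)&(hsv[...,1]>110)&(W[...,2]>.017)&(W[...,2]<.09)&(q@t<-.03))
cv2.imwrite(f"pics/s{i}.png",cv2.resize(p[120:250,290:460],None,fx=4.4,fy=4.4,interpolation=cv2.INTER_CUBIC))
E
python3 meas.py 4 0.081
```

```text
wrist packtop 13612 tx [-0.2356 -0.1793] ty [-0.0226  0.0224] z [0.0809 0.0839] slope -0.12
scene or 259 tx [-0.2347 -0.2141] ty [-0.0221  0.022 ] z [0.0306 0.0848] slope -29.09
scene bl 57 tx [-0.0795 -0.0672] ty [-0.0228  0.0025] z [0.0358 0.0852] slope 15.35
```

View pics/s4.png

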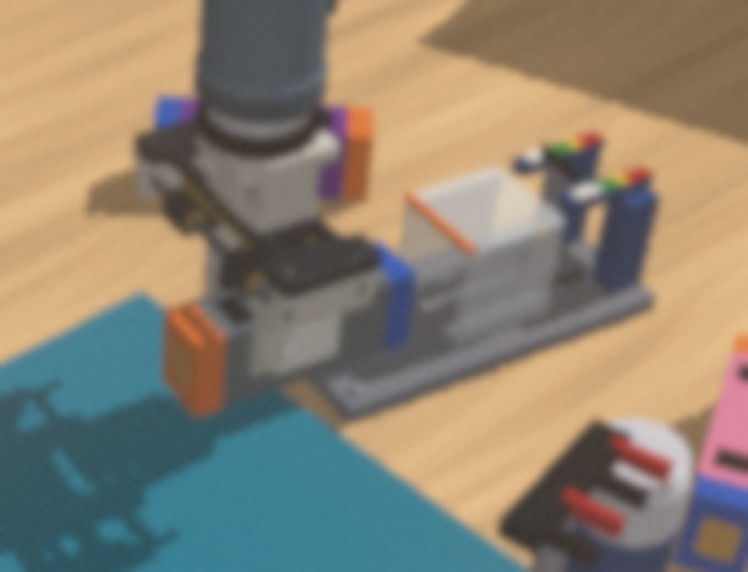

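The scene view shows the pack hovering level before the hood, with the blue end at (395,300) in the crop and in line. Tail at -0.2355 puts the blue face at -0.0655. Contact is at +0.060 and the target is +0.070.

```bash
python3 -m inch '[[0,0.015,0,0,0,0,0.03],[0,0.02,0,0,0,0,0.03],[0,0.02,0,0,0,0,0.03],[0,0.02,0,0,0,0,0.03],[0,0.02,0,0,0,0,0.03],[0,0.01,0,0,0,0,0.03],[0,0,0,0,0,0,0.03]]'; python3 to.py T -0.05 0 0.045 168.3
```

```text
t: 9.45
eef_pos: [0.4865, 0.1753, 0.0447]
tcp_rot: [0.001, 0.101, 0.995, -0.0]
wrist_force: [-0.4, 0.5, -3.5]
finger_gap: 0.474
t 9.45 pos [0.4865 0.1753 0.0447] tester -0.0805 0.0006 psi 168.42 z-tilt [ 0.0026 -0.001 ] q [ 0.13  0.39  1.83 -0.    0.92 -2.81] gap mm 44.1
F [-0.37  0.46 -3.46] along t 0.38 tq [ 0.06 -0.05 -0.  ]
target [0.4933 0.205 ] shift tool [-0.7 30.5 -0.4] mm; rz total 0.11520723540283484
   shift in final-heading tool axes [-0.6 30.5 -0.3]
```

```bash
python3 -m inch '[[0,0.008,0,0,0,0,0.03],[0,0.008,0,0,0,0,0.03],[0,0.004,0,0,0,0,0.03],[0,0.004,0,0,0,0,0.03],[0,0.003,0,0,0,0,0.03],[0,0,0,0,0,0,0.03]]'; python3 to.py T -0.05 0 0.045 168.3
```

```text
t: 10.2
eef_pos: [0.4919, 0.2005, 0.0448]
tcp_rot: [0.001, 0.102, 0.995, -0.001]
wrist_force: [-0.9, -4.2, -0.6]
finger_gap: 0.467
t 10.2 pos [0.4919 0.2005 0.0448] tester -0.0547 0.0004 psi 168.35 z-tilt [ 0.0024 -0.0019] q [ 0.18  0.41  1.8  -0.    0.93 -2.76] gap mm 43.4
F [-0.92 -4.22 -0.57] along t -4.32 tq [-0.59  0.13 -0.04]
target [0.4933 0.205 ] shift tool [-0.4  4.7 -0.2] mm; rz total 0.04777175453537552
   shift in final-heading tool axes [-0.4  4.7 -0.2]
```

```bash
python3 -m inch '[[0,0.0025,0,0,0,0,0.03],[0,0.002,0,0,0,0,0.03],[0,0,0,0,0,0,0.03]]'; python3 to.py; python3 meas.py 5 0.081;python3 - <<'E'
from plant import ctrl
import cv2
p,d=ctrl.capture("top");cv2.imwrite("pics/t5.png",cv2.resize(p[150:240,180:300],None,fx=6,fy=6,interpolation=cv2.INTER_CUBIC))
E
```

```text
t: 10.58
eef_pos: [0.4927, 0.2043, 0.0449]
tcp_rot: [0.001, 0.102, 0.995, -0.001]
wrist_force: [-2.0, -8.7, 2.0]
finger_gap: 0.47
t 10.57 pos [0.4927 0.2043 0.0449] tester -0.0509 0.0004 psi 168.35 z-tilt [ 0.0021 -0.0027] q [ 0.19  0.41  1.79 -0.    0.94 -2.75] gap mm 43.7
F [-2.03 -8.74  2.02] along t -8.97 tq [-0.81  0.13  0.03]
wrist packtop 13637 tx [-0.1005 -0.0441] ty [-0.0222  0.0227] z [0.081 0.084] slope -0.04
scene or 267 tx [-0.0998 -0.0792] ty [-0.0215  0.0224] z [0.0286 0.0852] slope -42.79
scene bl few 0
```

View pics/t5.png

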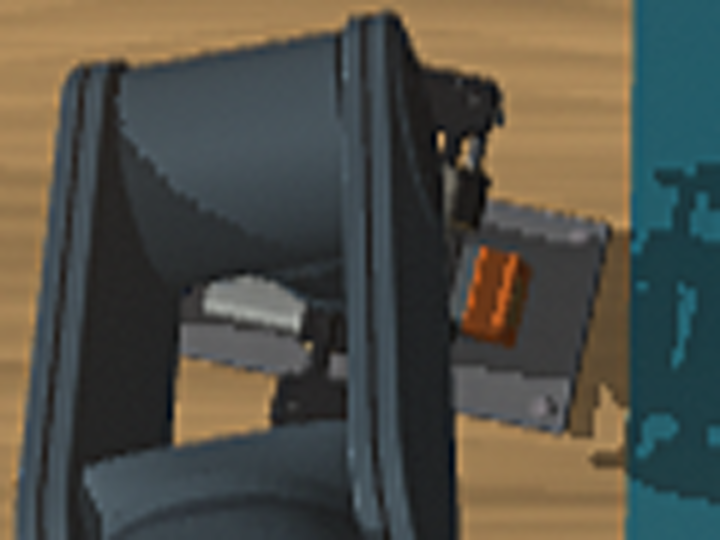

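View pics/s5.png

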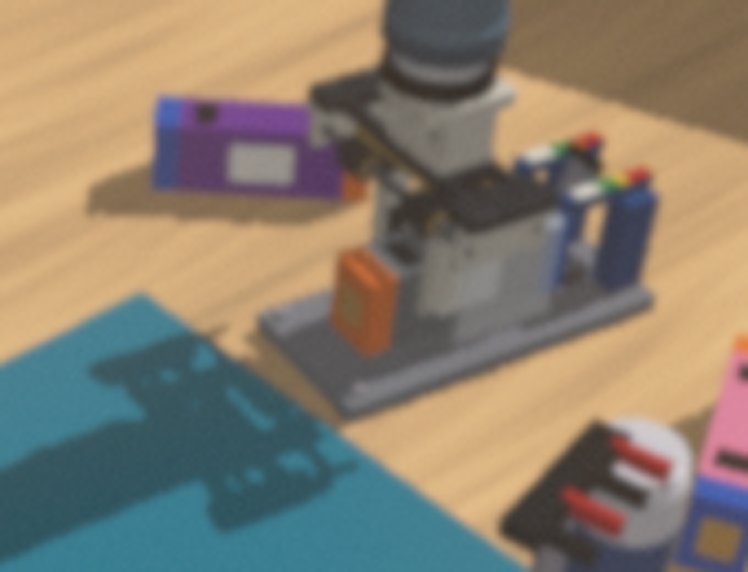

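The scene view shows the pack under the hood and the pointer near green (585,150); force 9 N and geometry 9.5–10 mm both say green. I hold it for 1 s, then draw out.

```bash
python3 -m inch '[[0,0,0,0,0,0,0.03],[0,0,0,0,0,0,0.03],[0,0,0,0,0,0,0.03],[0,0,0,0,0,0,0.03],[0,0,0,0,0,0,0.03],[0,0,0,0,0,0,0.03],[0,0,0,0,0,0,0.03],[0,0,0,0,0,0,0.03]]'; python3 to.py;  python3 -m inch '[[0,-0.01,0,0,0,0,0.03],[0,-0.02,0,0,0,0,0.03],[0,-0.025,0,0,0,0,0.03],[0,-0.025,0,0,0,0,0.03],[0,-0.025,0,0,0,0,0.03],[0,-0.02,0,0,0,0,0.03],[0,-0.02,0,0,0,0,0.03],[0,0,0,0,0,0,0.03]]'; python3 to.py
```

```text
t: 11.72
eef_pos: [0.4927, 0.2041, 0.045]
tcp_rot: [0.001, 0.102, 0.995, -0.001]
wrist_force: [-1.3, -7.2, 2.2]
finger_gap: 0.472
t 11.72 pos [0.4927 0.2041 0.045 ] tester -0.051 0.0004 psi 168.33 z-tilt [ 0.0021 -0.0027] q [ 0.19  0.41  1.79 -0.    0.94 -2.75] gap mm 43.9
F [-1.27 -7.17  2.2 ] along t -7.27 tq [-0.75  0.17  0.03]
t: 12.72
eef_pos: [0.4631, 0.062, 0.0447]
tcp_rot: [0.001, 0.103, 0.995, -0.0]
wrist_force: [-0.2, 0.7, -5.0]
finger_gap: 0.469
t 12.72 pos [0.4631 0.062  0.0447] tester -0.1962 0.0005 psi 168.18 z-tilt [ 0.0026 -0.0008] q [-0.11  0.31  1.95 -0.    0.87 -3.04] gap mm 43.6
F [-0.18  0.7  -5.  ] along t 0.65 tq [ 0.01 -0.02  0.02]
```

Blue end is done: about 7–9 N over the hold, and the tongue unloaded after. Next I lift, turn 90°, set down and regrip at the blue side.

```bash
python3 -m inch '[[0,-0.01,-0.015,0,0,0,0.03],[0,0,-0.015,0,0,10,0.03],[0,0,0,0,0,10,0.03],[0,0,0,0,0,10,0.03],[0,0,0,0,0,10,0.03],[0,0,0,0,0,10,0.03],[0,0,0,0,0,10,0.03],[0,0,0,0,0,10,0.03]]'; python3 -m inch '[[0,0,0,0,0,10,0.03],[0,0,0,0,0,10,0.03],[0,0,0,0,0,0,0.03]]'; python3 to.py .46 0 .026 78.3
```

```text
t: 13.72
eef_pos: [0.4617, 0.0538, 0.0757]
tcp_rot: [0.002, 0.656, 0.755, 0.001]
wrist_force: [-0.5, -1.1, -3.7]
finger_gap: 0.466
t: 14.1
eef_pos: [0.4617, 0.0538, 0.0755]
tcp_rot: [0.001, 0.775, 0.632, 0.001]
wrist_force: [-0.5, -0.2, -3.5]
finger_gap: 0.469
t 14.1 pos [0.4617 0.0538 0.0755] tester -0.2045 0.0003 psi 78.45 z-tilt [ 0.0035 -0.0009] q [-0.12  0.26  1.93 -0.    0.95 -1.49] gap mm 43.6
F [-0.49 -0.16 -3.48] along t -0.26 tq [ 0.07 -0.   -0.02]
target [0.46 0.  ] shift tool [-53.    9.   49.6] mm; rz total 0.15467658231011683
   shift in final-heading tool axes [-53.    9.3  49.5]
```

```bash
python3 -m inch '[[-0.02,0.003,0,0,0,0,0.03],[-0.02,0.003,0.01,0,0,0,0.03],[-0.013,0.003,0.015,0,0,0,0.03],[0,0,0.015,0,0,0,0.03],[0,0,0.006,0,0,0,0.03],[0,0,0.003,0,0,0,0.03],[0,0,0,0,0,0,0.03]]'; python3 to.py .46 0 .024 78.3
```

```text
t: 14.98
eef_pos: [0.4599, 0.0, 0.0261]
tcp_rot: [0.001, 0.775, 0.632, 0.001]
wrist_force: [0.4, -0.6, -3.4]
finger_gap: 0.471
t 14.97 pos [0.4599 0.     0.0261] tester -0.2575 -0.0089 psi 78.41 z-tilt [ 0.003 -0.001] q [-0.24  0.33  1.99 -0.    0.82 -1.61] gap mm 43.8
F [ 0.41 -0.65 -3.38] along t -0.55 tq [ 0.07  0.04 -0.01]
target [0.46 0.  ] shift tool [-0.   0.1  2.1] mm; rz total 0.10667834270208232
   shift in final-heading tool axes [-0.   0.1  2.1]
```

```bash
python3 -m inch '[[0,0,0.0015,0,0,0,0.03],[0,0,0,0,0,0,0.08],[0,0,0,0,0,0,0.08],[0,0,0,0,0,0,0.08],[0,0,0,0,0,0,0.08],[0,0,0,0,0,0,0.08]]'; python3 to.py; python3 - <<'E'
from plant import ctrl
import cv2,numpy as np
p,d=ctrl.capture("scene");cv2.imwrite("pics/s6.png",cv2.resize(p[130:290,240:440],None,fx=3.6,fy=3.6,interpolation=cv2.INTER_CUBIC))
E
```

```text
t: 15.72
eef_pos: [0.4597, -0.0001, 0.0243]
tcp_rot: [0.001, 0.775, 0.632, 0.001]
wrist_force: [-0.5, 0.5, 0.0]
finger_gap: 0.853
t 15.72 pos [ 4.597e-01 -1.000e-04  2.430e-02] tester -0.2577 -0.0088 psi 78.34 z-tilt [ 0.0027 -0.001 ] q [-0.24  0.33  1.99 -0.    0.81 -1.61] gap mm 79.3
F [-0.53  0.47  0.04] along t 0.35 tq [ 0.02 -0.16  0.  ]
```

View pics/s6.png

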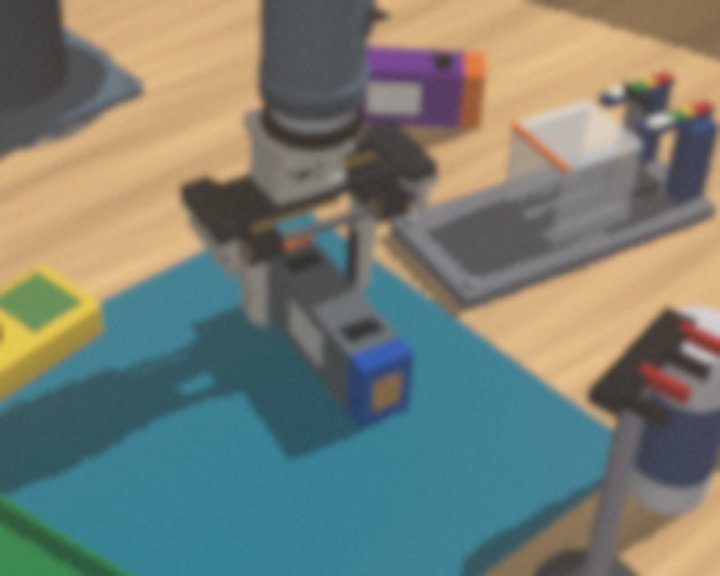

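The view shows the pack standing upright and released, with the blue end at (380,380) facing away. I slide the open fingers 71 mm along it and regrip.

```bash
python3 -m inch '[[0,0.02,0,0,0,0,0.08],[0,0.03,0,0,0,0,0.08],[0,0.021,0,0,0,0,0.08],[0,0,0,0,0,0,0.03],[0,0,0,0,0,0,0.03],[0,0,0,0,0,0,0.03],[0,0,0,0,0,0,0.03],[0,0,0,0,0,0,0.03]]' 60;python3 -m inch '[[0,0,0,0,0,0,0.03],[0,0,0,0,0,0,0.03],[0,0,0,0,0,0,0.03]]'; python3 to.py
```

```text
t: 16.77
eef_pos: [0.5286, -0.0143, 0.0246]
tcp_rot: [0.001, 0.775, 0.632, 0.0]
wrist_force: [-1.2, -0.4, 1.9]
finger_gap: 0.468
t: 17.15
eef_pos: [0.5286, -0.0143, 0.0245]
tcp_rot: [0.001, 0.775, 0.632, 0.0]
wrist_force: [-4.1, 0.4, 4.6]
finger_gap: 0.469
t 17.15 pos [ 0.5286 -0.0143  0.0245] tester -0.2577 -0.0791 psi 78.34 z-tilt [ 0.0015 -0.0008] q [-0.24  0.43  1.82 -0.    0.89 -1.6 ] gap mm 43.7
F [-4.08  0.42  4.6 ] along t -0.41 tq [ 0.18  0.5  -0.04]
```

```bash
python3 -m inch '[[0,0,-0.01,0,0,0,0.03],[0,0,-0.02,0,0,0,0.03],[0,0,-0.02,0,0,10,0.03],[0,0,0,0,0,10,0.03],[0,0,0,0,0,10,0.03],[0,0,0,0,0,10,0.03],[0,0,0,0,0,10,0.03],[0,0,0,0,0,10,0.03]]';python3 -m inch '[[0,0,0,0,0,10,0.03],[0,0,0,0,0,10,0.03],[0,0,0,0,0,10,0.03],[0,0,0,0,0,0,0.03]]'; python3 to.py T -0.19 0 0.046 -11.7
```

```text
t: 18.15
eef_pos: [0.5295, -0.0146, 0.0746]
tcp_rot: [0.001, 0.988, 0.157, 0.002]
wrist_force: [0.2, 0.7, -4.4]
finger_gap: 0.472
t: 18.65
eef_pos: [0.5294, -0.0145, 0.0746]
tcp_rot: [0.0, 0.995, -0.101, 0.002]
wrist_force: [-0.4, 0.1, -3.3]
finger_gap: 0.469
t 18.65 pos [ 0.5294 -0.0145  0.0746] tester -0.2577 -0.0799 psi -11.57 z-tilt [ 0.0031 -0.0012] q [-0.24  0.36  1.78 -0.    1.   -0.04] gap mm 43.6
F [-0.42  0.1  -3.32] along t 0.01 tq [-0.14 -0.01 -0.01]
target [0.4649 0.0679] shift tool [-79.9 -67.9  28.3] mm; rz total 0.12877823355689522
   shift in final-heading tool axes [-79.9 -67.7  28.6]
```

```bash
python3 -m inch '[[-0.02,-0.015,0,0,0,0.1,0.03],[-0.025,-0.02,0,0,0,0,0.03],[-0.02,-0.02,0.003,0,0,0,0.03],[-0.015,-0.013,0.005,0,0,0,0.03],[0,0,0.01,0,0,0,0.03],[0,0,0.01,0,0,0,0.03],[0,0,0,0,0,0,0.03]]'; python3 to.py T -0.18 0 0.046 -11.7; python3 meas.py 7 0.081
```

```text
t: 19.52
eef_pos: [0.4645, 0.0678, 0.0452]
tcp_rot: [0.0, 0.995, -0.103, 0.0]
wrist_force: [0.4, 0.6, -3.3]
finger_gap: 0.467
t 19.52 pos [0.4645 0.0678 0.0452] tester -0.1902 0.0004 psi -11.78 z-tilt [ 0.0007 -0.001 ] q [-0.09  0.32  1.95 -0.    0.88  0.11] gap mm 43.4
F [ 0.36  0.57 -3.25] along t 0.63 tq [-0.18 -0.04 -0.01]
target [0.4669 0.0777] shift tool [  0.3 -10.2  -0.8] mm; rz total -0.0807421532185586
   shift in final-heading tool axes [  0.4 -10.2  -0.8]
wrist packtop 35132 tx [-0.1974 -0.0758] ty [-0.0213  0.0218] z [0.0813 0.0835] slope -0.1
scene or 111 tx [-0.0905 -0.0688] ty [-0.0222  0.0132] z [0.0304 0.0854] slope 37.19
scene bl 150 tx [-0.2411 -0.2225] ty [-0.0216  0.0179] z [0.0302 0.0845] slope -31.19
```

View pics/s7.png

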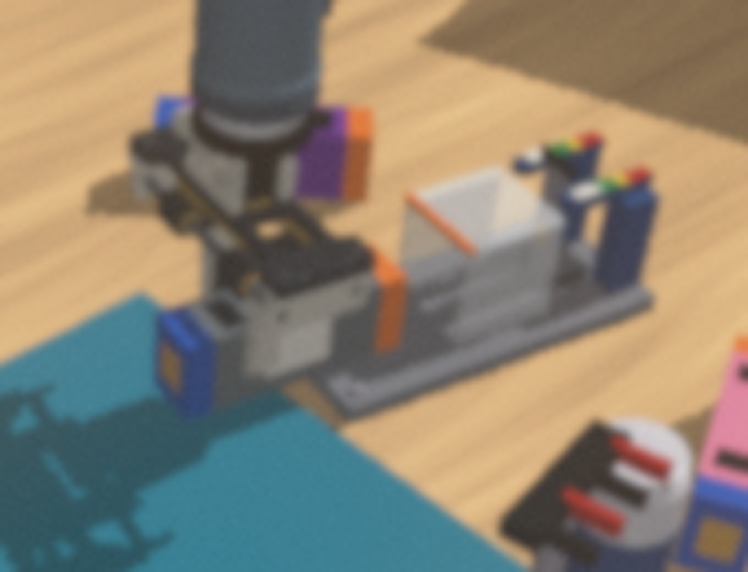

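The scene view shows the pack turned, with the orange end toward the hood at (390,300), level and in line; the face is at about -0.070. I insert in stages.

```bash
python3 -m inch '[[0,-0.015,0,0,0,0,0.03],[0,-0.025,0,0,0,0,0.03],[0,-0.025,0,0,0,0,0.03],[0,-0.025,0,0,0,0,0.03],[0,-0.02,0,0,0,0,0.03],[0,-0.012,0,0,0,0,0.03],[0,-0.004,0,0,0,0,0.03],[0,0,0,0,0,0,0.03]]'; python3 to.py;  python3 -m inch '[[0,-0.004,0,0,0,0,0.03],[0,-0.003,0,0,0,0,0.03],[0,-0.002,0,0,0,0,0.03],[0,0,0,0,0,0,0.03]]'; python3 to.py T -0.05 0 0.046 -11.7
```

```text
t: 20.62
eef_pos: [0.4903, 0.1917, 0.0461]
tcp_rot: [0.0, 0.995, -0.102, 0.001]
wrist_force: [-0.1, 0.3, -3.8]
finger_gap: 0.468
t 20.62 pos [0.4903 0.1917 0.0461] tester -0.0637 0.0002 psi -11.75 z-tilt [ 0.0024 -0.0012] q [ 0.16  0.4   1.81 -0.    0.93  0.37] gap mm 43.6
F [-0.15  0.34 -3.84] along t 0.3 tq [-0.18  0.03  0.01]
t: 21.12
eef_pos: [0.4923, 0.2002, 0.0463]
tcp_rot: [0.001, 0.995, -0.103, 0.001]
wrist_force: [-0.8, -2.9, -1.9]
finger_gap: 0.474
t 21.12 pos [0.4923 0.2002 0.0463] tester -0.0549 -0.0 psi -11.77 z-tilt [ 0.0027 -0.0014] q [ 0.18  0.4   1.8  -0.    0.94  0.38] gap mm 44.1
F [-0.8  -2.91 -1.89] along t -3.01 tq [-0.42 -0.04 -0.04]
target [0.4933 0.205 ] shift tool [-0.  -4.9  0.3] mm; rz total -0.06766077423930561
   shift in final-heading tool axes [-0.  -4.9  0.3]
```

```bash
python3 -m inch '[[0,-0.003,0,0,0,0,0.03],[0,-0.002,0,0,0,0,0.03],[0,0,0,0,0,0,0.03]]'; python3 to.py; python3 meas.py 8 0.081;python3 to.py|grep F; python3 - <<'E'
from plant import ctrl
import cv2
p,d=ctrl.capture("wrist");cv2.imwrite("pics/w8.png",p)
E
```

```text
t: 21.5
eef_pos: [0.4932, 0.2049, 0.0464]
tcp_rot: [0.001, 0.995, -0.102, 0.001]
wrist_force: [-0.9, -5.8, 0.6]
finger_gap: 0.472
t 21.5 pos [0.4932 0.2049 0.0464] tester -0.0502 -0.0 psi -11.75 z-tilt [ 0.0025 -0.002 ] q [ 0.19  0.41  1.79 -0.    0.94  0.39] gap mm 43.9
F [-0.86 -5.75  0.58] along t -5.81 tq [-0.68  0.18  0.05]
wrist packtop 9150 tx [-0.0587  0.0648] ty [-0.0217  0.022 ] z [0.0827 0.0851] slope 0.28
scene or few 5
scene bl 108 tx [-0.1021 -0.0857] ty [-0.0211  0.0144] z [0.0335 0.0855] slope -24.46
F [-1.71 -6.13  1.43] along t -6.35 tq [-0.75  0.1  -0.01]
```

View pics/w8.png

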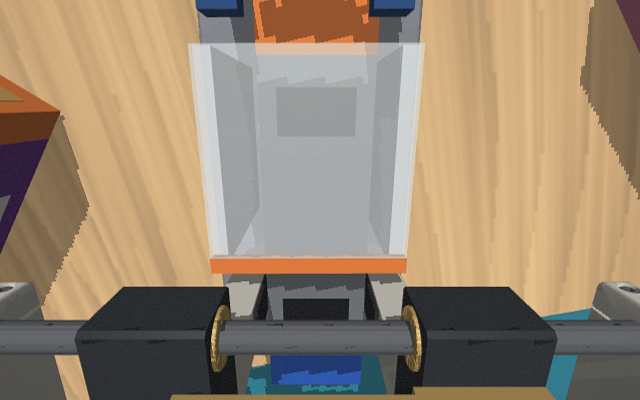

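View pics/s8.png

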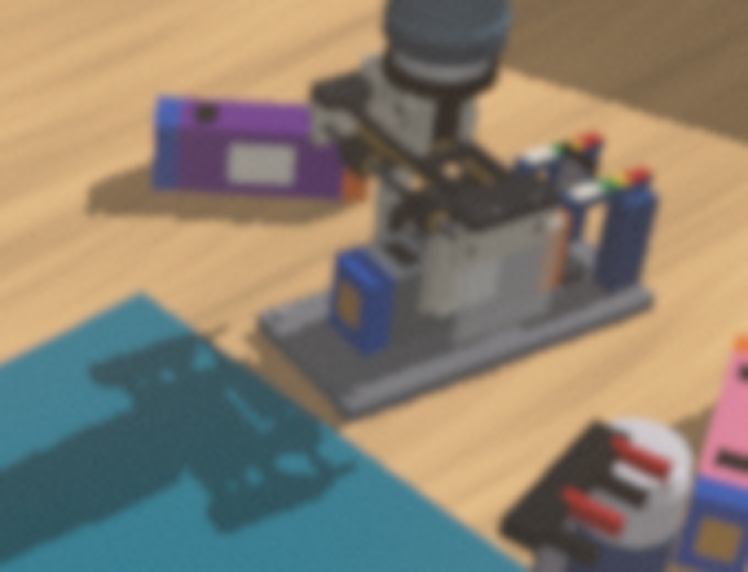

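The wrist view shows the orange end past the hood (315,20), centred between the walls. The force of about 6.1 N means about 8 mm, just inside green, so I go 1.5 mm further for margin and hold.

```bash
python3 -m inch '[[0,-0.0015,0,0,0,0,0.03],[0,0,0,0,0,0,0.03]]'; python3 to.py|grep F;python3 -m inch '[[0,0,0,0,0,0,0.03],[0,0,0,0,0,0,0.03],[0,0,0,0,0,0,0.03],[0,0,0,0,0,0,0.03],[0,0,0,0,0,0,0.03]]'; python3 to.py; python3 -m inch '[[0,0,0,0,0,0,0.03],[0,0,0,0,0,0,0.03],[0,0,0,0,0,0,0.03],[0,0,0,0,0,0,0.03],[0,0,0,0,0,0,0.03]]'; python3 to.py|grep F
```

```text
t: 21.9
eef_pos: [0.4935, 0.2061, 0.0465]
tcp_rot: [0.001, 0.995, -0.102, 0.001]
wrist_force: [-1.7, -7.8, 2.4]
finger_gap: 0.468
F [-1.67 -7.83  2.39] along t -8.0 tq [-0.86  0.19 -0.01]
t: 22.52
eef_pos: [0.4935, 0.2061, 0.0465]
tcp_rot: [0.001, 0.995, -0.102, 0.001]
wrist_force: [-2.4, -7.1, 2.1]
finger_gap: 0.469
t 22.52 pos [0.4935 0.2061 0.0465] tester -0.049 -0.0 psi -11.76 z-tilt [ 0.0024 -0.0023] q [ 0.19  0.41  1.79 -0.    0.94  0.4 ] gap mm 43.6
F [-2.37 -7.13  2.12] along t -7.47 tq [-0.83  0.11 -0.05]
t: 23.15
eef_pos: [0.4935, 0.206, 0.0465]
tcp_rot: [0.001, 0.995, -0.102, 0.001]
wrist_force: [-0.9, -7.8, 2.0]
finger_gap: 0.469
F [-0.88 -7.79  2.04] along t -7.81 tq [-0.82  0.14 -0.03]
```

Held over 1 s at about 7.8 N (≈9.7 mm). Now I draw out.

```bash
python3 -m inch '[[0,0.01,0,0,0,0,0.03],[0,0.02,0,0,0,0,0.03],[0,0.025,0,0,0,0,0.03],[0,0.025,0,0,0,0,0.03],[0,0.025,0,0,0,0,0.03],[0,0.02,0,0,0,0,0.03],[0,0.025,0,0,0,0,0.03],[0,0.015,-0.01,0,0,0,0.03]]'; python3 -m inch '[[0,0.02,-0.025,0,0,10,0.03],[0,0,-0.02,0,0,10,0.03],[0,0,0,0,0,10,0.03],[0,0,0,0,0,10,0.03],[0,0,0,0,0,10,0.03],[0,0,0,0,0,10,0.03],[0,0,0,0,0,4.3,0.03],[0,0,0,0,0,0,0.03]]';python3 to.py .475 -.343 .09 -76
```

```text
t: 24.15
eef_pos: [0.4585, 0.0441, 0.0559]
tcp_rot: [0.0, 0.995, -0.103, 0.0]
wrist_force: [-0.1, 0.2, -4.0]
finger_gap: 0.467
t: 25.15
eef_pos: [0.4555, 0.0257, 0.1017]
tcp_rot: [-0.001, 0.788, -0.616, 0.001]
wrist_force: [-0.4, 0.0, -3.6]
finger_gap: 0.475
t 25.15 pos [0.4555 0.0257 0.1017] tester -0.2332 0.0006 psi -76.04 z-tilt [ 0.0031 -0.0007] q [-0.19  0.21  1.92 -0.    1.01  1.14] gap mm 44.1
F [-0.43  0.02 -3.61] along t -0.07 tq [-0.05  0.1  -0.06]
target [ 0.475 -0.343] shift tool [362.5  70.1  12.1] mm; rz total -0.038865383508763784
   shift in final-heading tool axes [362.5  70.3  11.7]
```

```bash
python3 -m inch '[[0.03,0.006,0,0,0,0,0.03],[0.05,0.01,0,0,0,0,0.03],[0.055,0.01,0,0,0,0,0.03],[0.055,0.01,0,0,0,0,0.03],[0.055,0.01,0,0,0,0,0.03],[0.05,0.01,0,0,0,0,0.03],[0.04,0.009,0,0,0,0,0.03],[0.025,0.005,0,0,0,0,0.03]]'; python3 -m inch '[[0,0,0,0,0,0,0.03],[0,0,0,0,0,0,0.03]]'; python3 to.py .475 -.343 .03 -76
python3 - <<'E'
from plant import ctrl
import cv2,numpy as np
p,d=ctrl.capture("top");cv2.imwrite("pics/t9.png",cv2.resize(p[130:270,330:480],None,fx=4,fy=4,interpolation=cv2.INTER_CUBIC))
p,d=ctrl.capture("wrist");cv2.imwrite("pics/w9.png",p)
p,d=ctrl.capture("scene");cv2.imwrite("pics/s9.png",cv2.resize(p[180:350,150:370],None,fx=3.4,fy=3.4))
E
```

```text
t: 26.15
eef_pos: [0.474, -0.3429, 0.1018]
tcp_rot: [-0.0, 0.788, -0.616, 0.002]
wrist_force: [0.7, -0.9, -2.8]
finger_gap: 0.472
t: 26.4
eef_pos: [0.4739, -0.3394, 0.1014]
tcp_rot: [-0.001, 0.788, -0.616, 0.001]
wrist_force: [-0.1, -0.1, -3.8]
finger_gap: 0.474
t 26.4 pos [ 0.4739 -0.3394  0.1014] tester -0.5871 -0.0915 psi -76.02 z-tilt [0.0019 0.0004] q [-0.81  0.42  1.61  0.    1.11  0.51] gap mm 44.1
F [-0.06 -0.14 -3.78] along t -0.15 tq [-0.01  0.15  0.05]
target [ 0.475 -0.343] shift tool [ 3.7 -0.  71.4] mm; rz total -0.023979300807170034
   shift in final-heading tool axes [ 3.7 -0.2 71.4]
```

View pics/t9.png

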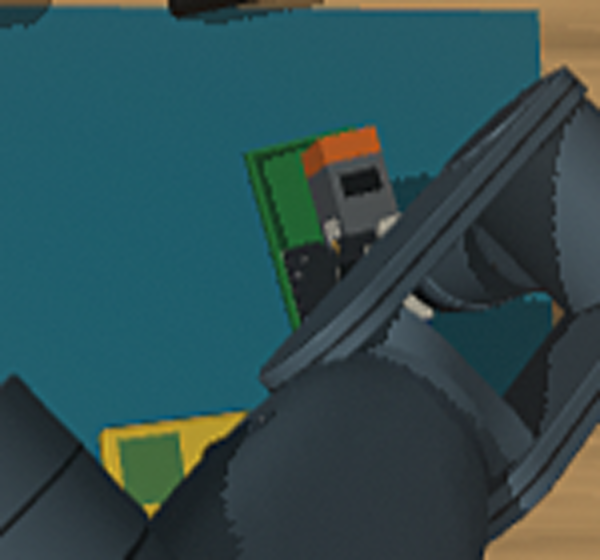

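View pics/w9.png

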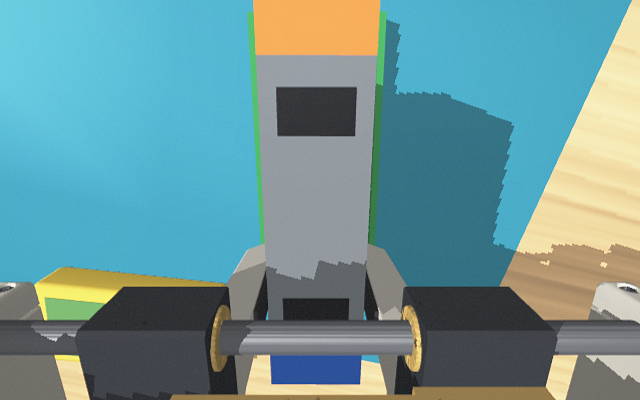

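View pics/s9.png

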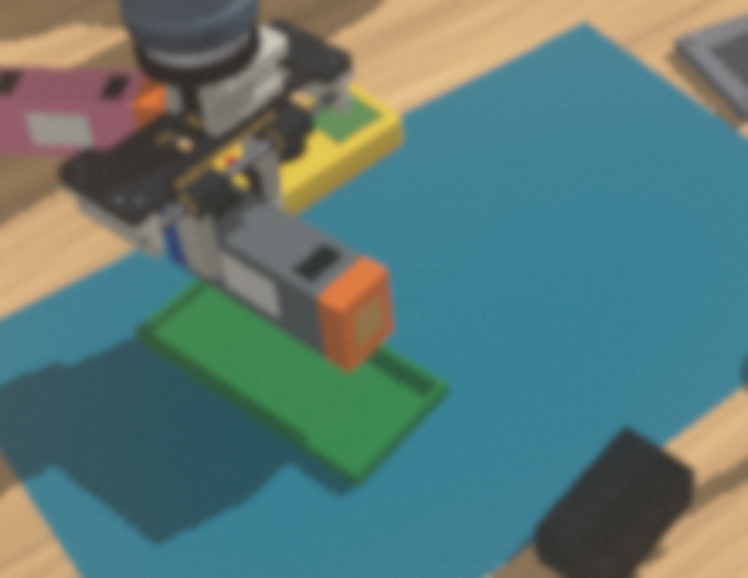

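The wrist view shows the pack centred over the tray, with green rims at (258,150) and (380,150) equally wide on both sides, and parallel to it. Now I lower it.

```bash
python3 -m inch '[[0.002,0,0.015,0,0,0,0.03],[0.0015,0,0.02,0,0,0,0.03],[0,0,0.015,0,0,0,0.03],[0,0,0.01,0,0,0,0.03],[0,0,0.006,0,0,0,0.03],[0,0,0.004,0,0,0,0.03],[0,0,0,0,0,0,0.03]]'; python3 to.py .475 -.343 .0285 -76
```

```text
t: 27.42
eef_pos: [0.4755, -0.344, 0.0317]
tcp_rot: [-0.0, 0.788, -0.616, 0.001]
wrist_force: [-0.5, -0.9, -4.1]
finger_gap: 0.464
t 27.43 pos [ 0.4755 -0.344   0.0317] tester -0.5912 -0.0939 psi -76.07 z-tilt [ 0.0026 -0.0011] q [-0.82  0.5   1.67  0.    0.97  0.51] gap mm 43.2
F [-0.55 -0.9  -4.13] along t -0.99 tq [-0.06  0.16 -0.  ]
target [ 0.475 -0.343] shift tool [-1.   0.2  3.2] mm; rz total -0.06819445234320654
   shift in final-heading tool axes [-1.   0.2  3.2]
```

```bash
python3 -m inch '[[0,0,0.002,0,0,0,0.03],[0,0,0.001,0,0,0,0.03],[0,0,0,0,0,0,0.03]]'; python3 to.py; python3 -m inch '[[0,0,0,0,0,0,0.08],[0,0,0,0,0,0,0.08],[0,0,0,0,0,0,0.08],[0,0,0,0,0,0,0.08],[0,0,0,0,0,0,0.08],[0,0,0,0,0,0,0.08]]'; python3 to.py
```

```text
t: 27.8
eef_pos: [0.4755, -0.3439, 0.0288]
tcp_rot: [-0.0, 0.788, -0.616, 0.001]
wrist_force: [-0.2, -0.4, -4.2]
finger_gap: 0.472
t 27.8 pos [ 0.4755 -0.3439  0.0288] tester -0.5912 -0.0939 psi -76.06 z-tilt [ 0.0027 -0.0012] q [-0.82  0.51  1.67  0.    0.96  0.51] gap mm 43.9
F [-0.19 -0.38 -4.21] along t -0.41 tq [-0.03  0.1   0.  ]
t: 28.55
eef_pos: [0.4754, -0.3439, 0.0287]
tcp_rot: [-0.0, 0.788, -0.616, 0.001]
wrist_force: [0.5, -0.5, 0.0]
finger_gap: 0.858
t 28.55 pos [ 0.4754 -0.3439  0.0287] tester -0.5912 -0.0938 psi -76.07 z-tilt [ 0.0025 -0.001 ] q [-0.82  0.51  1.67  0.    0.96  0.51] gap mm 79.8
F [ 0.54 -0.47  0.04] along t -0.35 tq [-0.04  0.05 -0.01]
```

```bash
python3 -m inch '[[0,0,-0.01,0,0,0,0.08],[0,0,-0.03,0,0,0,0.08],[0,0,-0.05,0,0,0,0.08],[0,0,-0.05,0,0,0,0.08],[0.03,0.04,-0.02,0,0,0,0.08],[0.04,0.045,0,0,0,0,0.08],[0.04,0.045,0,0,0,0,0.08],[0.03,0.03,0,0,0,0,0.08]]'; python3 -m inch '[[0,0,0,0,0,0,0.08]]'; python3 to.py
python3 - <<'E'
from plant import ctrl
import cv2,numpy as np
from h import *
c=ctrl.calibration("top");p,d=ctrl.capture("top");W=pts("top",d,c["camera_from_world"])
cv2.imwrite("pics/t10.png",cv2.resize(p[50:310,170:500],None,fx=2.3,fy=2.3,interpolation=cv2.INTER_CUBIC))
p2,_=ctrl.capture("scene");cv2.imwrite("pics/s10.png",p2)
Z=W[...,2]
def rep(nm,r0,r1,c0,c1,lo,hi):
    m=np.zeros((400,640),bool);m[r0:r1,c0:c1]=1;m&=(Z>lo)&(Z<hi)
    q=W[m];
    if len(q)<20: print(nm,"few");return
    q=q[np.linalg.norm(q[:,:2]-np.median(q[:,:2],0),axis=1)<.13];r=cv2.minAreaRect(q[:,:2].astype(np.float32));print(nm,len(q),np.round(r[0],4),np.round(r[1],4),round(r[2],1),np.median(q[:,2]).round(4))
rep("pack",155,240,385,445,.055,.075)
rep("meter",225,265,350,410,.02,.06);rep("adapter",105,140,365,410,.03,.05);rep("can",90,135,270,305,.13,.16)
E
```

```text
t: 29.55
eef_pos: [0.3517, -0.5202, 0.1895]
tcp_rot: [0.0, 0.787, -0.617, 0.002]
wrist_force: [0.3, -0.1, 0.0]
finger_gap: 0.86
t: 29.68
eef_pos: [0.3512, -0.5209, 0.1889]
tcp_rot: [0.0, 0.786, -0.618, 0.002]
wrist_force: [-0.8, 0.5, -0.1]
finger_gap: 0.859
t 29.68 pos [ 0.3512 -0.5209  0.1889] tester -0.7896 -0.0081 psi -76.31 z-tilt [ 0.0023 -0.0022] q [-1.16  0.42  1.38  0.    1.34  0.18] gap mm 79.9
F [-0.81  0.55 -0.11] along t 0.37 tq [ 0.03  0.02 -0.01]
pack 743 [ 0.5106 -0.3357] [0.1696 0.0468] 14.1 0.0638
meter 945 [ 0.3425 -0.21  ] [0.0735 0.1501] 8.5 0.0359
adapter 516 [ 0.759  -0.2413] [0.0604 0.1011] 11.7 0.0397
can 303 [0.7585 0.0859] [0.0551 0.0561] 45.4 0.1495
```

View pics/t10.png

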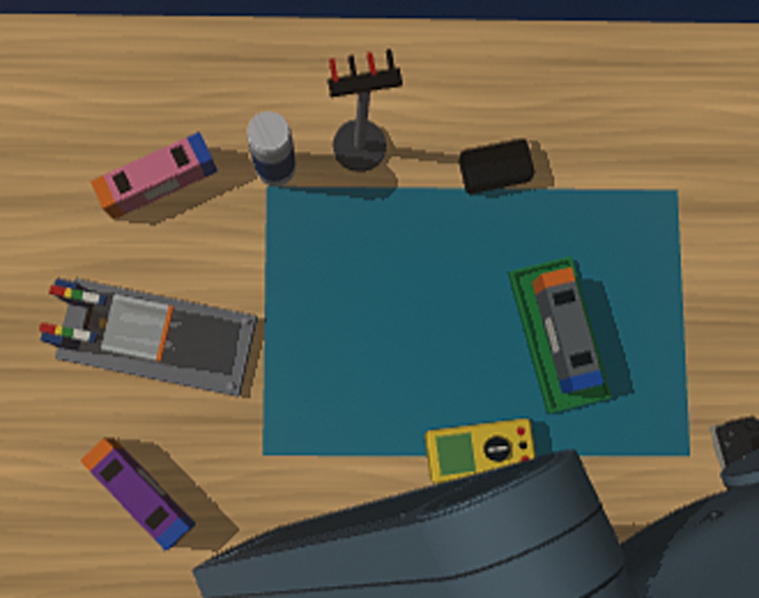

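View pics/s10.png

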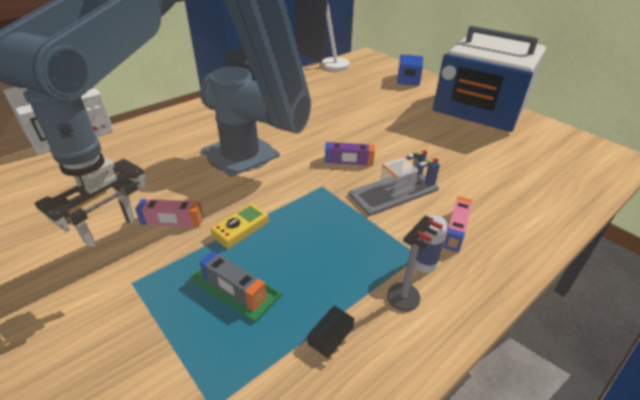

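Both views show the pack standing in the tray (crop (570,330)), within 1–2 mm of the tray's middle; the bystanders are unmoved and the arm is clear.

```bash
python3 -c "
from plant import ctrl
print(ctrl.hand_in())"
```

```text
the job is handed in; nothing more can be done
None
```

I tested both ends of the grey pack, left it standing released in the green tray, and handed the job in at about 30 s of the 72 s. No verdict was reported.

- **Blue end:** pushed in to about 10 mm of bend, reading 7–9 N, held for over a second and drawn out. The push force fell to zero afterwards.
- **Orange end:** I set the pack down, regripped it at the other end and turned it. I first stopped at about 8 mm, then pushed 1.5 mm further to be safely in the green. It held over a second at 7.5–8 N (about 9.7 mm) and came out cleanly.
- **How I judged the green band:** I went by push force and measured positions. The pointer itself was mostly hidden in the pictures.
- **Final check:** the pack is about 1–2 mm from the tray's middle and in line with it. Its top is 64 mm up, so it sits on the tray floor. The spray can and adapter measured within about 1 mm of where they started. The meter read about 2 mm off, with the arm covering part of it. The arm ended clear of everything.
- **What went wrong:** on the first turn the last joint reached its range limit and tilted the pack by about 4° in the air. I straightened it before going to the tester.
- **Where checks disagreed:** the camera readings of the orange face before the second insertion differed by about 5 mm, so I set the depth by how far I had moved and the push force.

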